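Click the drip drawer home under the umbrella stand

TASK

The emptied drip drawer has been left on the stone tray in front of the umbrella stand: slide it back, knob outwards, into the low slot under the stand until its spring catch clicks and holds it, then let go. Push gently by feel, never jamming or ramming the drawer against the stand, and leave the other things on the tray where they are.

Things in the scene. Friction and masses are not known exactly. Their poses are not given: they have to be found in the camera images.
- stand: Oak umbrella stand, fixed; origin mid underside, on the stone tray (tray top 12 mm above the work surface); x points into the slot, z up. Foot 210 mm wide, 260 mm deep (x -130 to +130 mm). Slot along x under the deck: 154 mm wide, 43 mm high, mouth at x = -130 mm with side edges rounded 14 mm; its floor is the tray's stone.
- slot (a point): Middle of the slot mouth at floor level, axes as stand: x into the slot, z up. The drawer has 2 mm to spare each side, 3 mm above. Push felt: sliding 1 to 3 N; from 34 mm before true home 4 to 7 N (buffer spring); from 13 mm rising to 10 to 16 N at 6 mm before it (catch), then falling 3 N or more within 4 mm; clicked 0 to 1 mm past it; stiff at the hard stop.
- deck (a point): Middle of the deck's front edge, on its top, 61 mm above the tray, straight above the mouth; axes as stand. The deck is bare for 84 mm behind this edge; from there back an open post frame, 192 mm wide, stands up to 0.48 m above the tray, with two walking sticks in it that reach 0.74 m.
- home (a point): Nominal place of the drawer's origin when home (its front then stands 18 mm proud of the mouth); axes as stand. The hidden catch was set by hand: true home is up to 12 mm short of or past this point along x and must be felt. The drawer clicks there and stays; a hard stop follows 3.5 mm later. Not clicked, it springs out over 20 mm once let go.
- drawer: Loose oak drip drawer with zinc floor, open on top, 180 mm long (x), 150 mm wide (y), 40 mm high, about 0.3 kg. Origin at mid underside; x points from the knob end to the plain back end that goes in first, z up. It slides on the tray. Not held by its catch, it is pushed out of the slot by the buffer spring.
- knob (a point): Middle of the neck of the drawer's turned brass knob, 20 mm out from the drawer's front and 24 mm above its underside. The neck is a 16 mm round bar along the drawer's x, 32 mm long between a 28 mm rose on the drawer front and a 26 mm round head at the outer end (46 mm from the front). It can be pinched from above across the drawer's y; axes as drawer.
- wedge: Black rubber door wedge on the tray, 120 x 38 x 30 mm, origin at the middle of its underside. Leave alone.
- brush: Mahogany shoe brush on the tray, 150 x 46 x 51 mm, origin at the middle of its underside. Leave alone.
- tin: Round polish tin on the tray, 71 mm across, 26 mm high, origin at the middle of its underside. Leave alone.
- bootpull: Pewter boot pull (forked boot jack) on the tray beside the stand, 245 x 90 x 45 mm, origin under its middle. Leave alone.
- browntin: Second, brown polish tin on the tray, 71 mm across, 26 mm high, origin at the middle of its underside. Leave alone.
- shoehorn: Steel shoehorn with wooden handle lying across the tray's end away from the stand, 190 x 38 x 10 mm, origin at the middle of its underside. Leave alone.

How it is judged:
By the outcome, as a careful person would: the job done as asked, in the order asked, and still so for the second after the job is handed in, with the robot touching nothing.
It also fails if it takes over 72 s, if anything falls off the work surface, if the arm or the gripper's body presses on something with over 40 N, if the wrist force passes 120 N, or if a joint passes its speed limit or range.

ROBOT

A 6-joint arm with a two-finger parallel gripper is mounted at the origin on the work surface. World frame = base frame: x ahead of the robot, y to its left, z up, the work surface at z = 0. Lengths are in mm, angles in degrees, forces in N, time in s.
With the tool pointing down it reaches from about 350 to 850 mm from the base axis. Payload 8.1 kg.
Tool frame: the origin (TCP) lies midway between the tips of the shut fingers; the grasp point (between the pads) lies 19 mm behind it (hold_point_z is the distance from the TCP to the grasp point, in mm); z points along the fingers, y is the direction in which the jaws open and shut (so a half turn about z gives the same grasp; the last joint's range is limited). The gripper opens to 85 mm and grips with 20 to 120 N. Pads are 22 mm wide; open, the fingers measure 114 mm over their backs; the gripper's body (76 mm by 85 mm) begins 54 mm behind the grasp point. The pads swing forward as they close: fully open they stand 13 mm farther back than shut.
Start: joints at [61.799, 7.471, 85.268, -0, 87.261, -4.893], TCP at [237.383, 551.049, 231.292] pointing down, gripper open.
Joint ranges: [-169.43, 169.43], [-51.17, 129.36], [1.28, 143.12], [-76.62, 256.62], [0, 156.53], [-152.29, 152.29]. Speed limits (degrees/s): [136.94, 136.94, 159.86, 180, 180, 180].

INTERFACE

Orientations are given as [roll, pitch, yaw] about the fixed x, y, z axes, in that order (R = Rz(yaw) Ry(pitch) Rx(roll)).
In Python, from bench import sense, snapshot, camera_params, hand_in, hold_point_z gives the robot as it stands.
- The arm moves only by the tool servo_tool, never from a script. Its argument "motion" is a list of rows, each a list of 7 numbers: the finger opening in mm, from 0 to 85.4, then the shift along the tool's x, y, z in mm, then the turn, a rotation vector about the tool's x, y, z in rad. A call has 1 to 10 rows; each row shifts and turns the pose as measured when the row begins, along the tool's axes as they then stand; what a row does not reach is not made up. A row lasts 1/10 s, in which the tool goes at most 50 mm and 8.59 degrees, less where a joint would pass 70% of its speed; a pose out of reach is approached as far as the arm can. A call with a gripper value outside its range is refused whole. The fingers move at their own pace and stop on an object; "force" is the grip in N (left out, the last holds). Time passes only in rows, so rows that do not move let the fingers close. It gives the time, the measured TCP pose, the force and the opening at its end, in the units of the state.
- sense(): the state, without advancing time (a new reading comes with each control period).
- snapshot(name): name is "scene" or "top" or "wrist"; returns the picture (480x640x3 uint8, blue, green, red); there is no depth.
- camera_params(name): a dict with "fx", "fy", "cx", "cy" (pixels), "R" (3x3) and "t" (3): a world point X has camera coordinates R X + t; the wrist camera has in their place "tool_from_camera" (4x4, takes a point from camera to tool coordinates, whose origin is the TCP and whose axes are the flange's). Camera axes: x right, y down, z forward; pixel columns grow to the right and rows downward; lengths in mm; the calibration is good to about 2 mm. A picture is of the moment at which its call begins: read the wrist's pose just before it. camera_params takes no time and is no camera call.
- hand_in(): hands the job in, once; it reports no verdict.
The state is a dict: "time": time; "joint_pos": joint angles; "qd": joint speeds; "joint_efforts": joint torques, N m; "tool_pos": TCP position; "tcp_rot": TCP orientation; "ft_force": force on the tool from outside, world axes, zero at the start; "wrist_torque": the same for the moment, N m; "finger_gap": finger opening in mm.
Only numpy, scipy, OpenCV 4.12 (cv2) and the standard library are available. Lean on these libraries where they do the work, as an engineer would, in place of code of your own. Each camera call takes 0.05 s, during which the arm holds its last target. There are 200 camera calls.

## Working session

There is one attempt and no reset: what is moved stays moved. The work goes in short steps, Python scripts to look and compute and a tool call to move; the robot and the scene stay as the last step left them, time stands still between calls to the robot, and variables do not carry over. Pictures are saved under pics/ and viewed, about 8 in all and at most 12, crops included, and the job is handed in when it is done.

Besides the shell and the picture viewer there is one more tool, called after "Request:" as name(argument=value, ...), one argument or row to a line, values as JSON. servo_tool: Moves the arm, as the interface text tells. Its arguments: {"type":"object","properties":{"motion":{"type":"array"},"force":{"type":"number"}},"required":["motion"]}

```bash
mkdir -p pics
python3 - <<'E'
from bench import *
import cv2
s=sense();print(s)
for n in("scene","top"):
    cv2.imwrite(f"pics/{n}0.png",snapshot(n));p=camera_params(n);print(n,p)
print(camera_params("wrist"),hold_point_z)
E
```

```text
{'time': 0.0, 'joint_pos': array([ 6.17986292e+01,  7.51494695e+00,  8.53296065e+01,  4.82853018e-04,
        8.72583055e+01, -4.89386571e+00]), 'qd': array([-0.05500174,  0.09910792,  0.06528448, -0.12831974,  0.06688343,
        0.05664233]), 'joint_efforts': array([-4.07533971e-04, -5.69402683e+01, -5.00549769e+01, -2.08755609e-04,
        1.49708125e-02,  3.47471564e-05]), 'tool_pos': array([237.13234036, 550.57435246, 230.24293884]), 'tcp_rot': array([-1.79897557e+02, -9.25542241e-03,  1.56692463e+02]), 'ft_force': array([-0.44259391,  0.50850077,  0.40269402]), 'wrist_torque': array([-0.00626025, -0.00039112, -0.01024497]), 'finger_gap': 85.11285606051614}
scene {'fx': 490.1118024174147, 'fy': 490.1118024174147, 'cx': 321.78443771788943, 'cy': 237.76589889939532, 'R': array([[ 0.47843129,  0.8778882 ,  0.02039127],
       [ 0.57784201, -0.29725709, -0.76009002],
       [-0.66121261,  0.37543378, -0.64949777]]), 't': array([-266.3663542 , -244.82041813, 1480.80776686])}
top {'fx': 453.81015652839324, 'fy': 453.81015652839324, 'cx': 315.15361642894027, 'cy': 236.13784142217844, 'R': array([[ 2.33236799e-02, -9.99717956e-01,  4.47367803e-03],
       [-9.82797973e-01, -2.37485203e-02, -1.83150629e-01],
       [ 1.83205216e-01, -1.24975061e-04, -9.83074684e-01]]), 't': array([ -29.64161796,  563.42568167, 1015.68202287])}
{'fx': 383.1364344400296, 'fy': 383.1364344400296, 'cx': 323.1266742175371, 'cy': 235.10932704430738, 'tool_from_camera': array([[ 5.56001479e-04, -9.44551882e-01, -3.28361740e-01,
         8.52579108e+01],
       [ 9.99999840e-01,  4.90759704e-04,  2.81559562e-04,
        -2.79068755e-01],
       [-1.04800904e-04, -3.28361844e-01,  9.44552004e-01,
        -1.42363597e+02],
       [ 0.00000000e+00,  0.00000000e+00,  0.00000000e+00,
         1.00000000e+00]])} 18.700000000000003
```

View pics/top0.png

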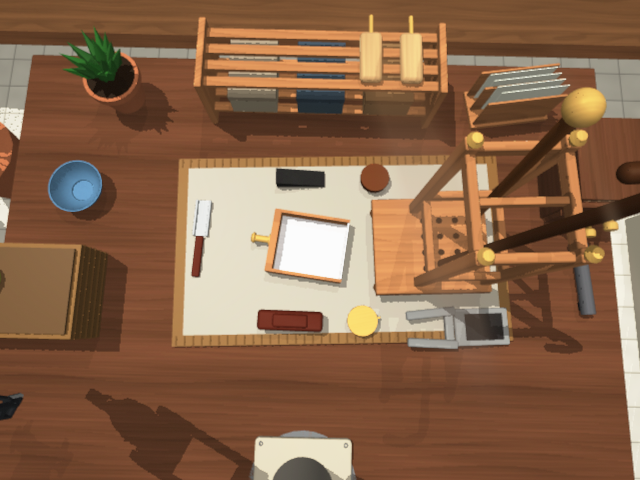

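View pics/scene0.png

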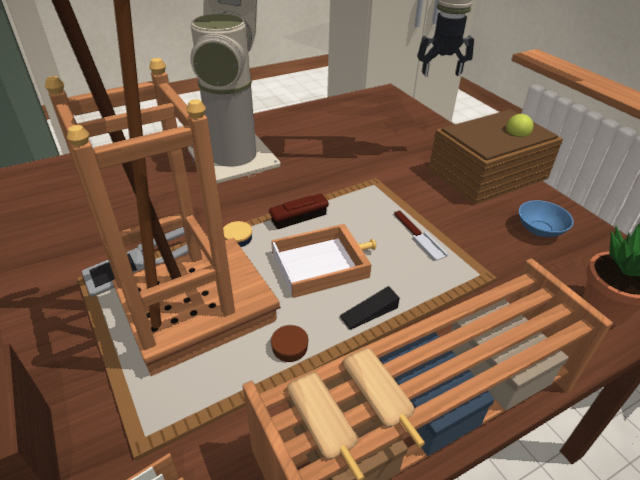

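```bash
cat > h.py <<'E'
import numpy as np,cv2
from scipy.spatial.transform import Rotation as Ro
from bench import *
def cam(n,s=None):
    p=camera_params(n)
    if n=="wrist":
        R=Ro.from_euler('xyz',s["tcp_rot"],degrees=True).as_matrix();T=p["tool_from_camera"]
        Rw=R@T[:3,:3];c=R@T[:3,3]+s["tool_pos"]
    else: Rw=p["R"].T;c=-Rw@p["t"]
    return p,Rw,c
def ray(n,uv,z,s=None):
    p,Rw,c=cam(n,s);uv=np.atleast_2d(uv).astype(float)
    d=np.c_[(uv[:,0]-p["cx"])/p["fx"],(uv[:,1]-p["cy"])/p["fy"],np.ones(len(uv))]@Rw.T
    return c+d*((z-c[2])/d[:,2])[:,None]
def proj(n,X,s=None):
    p,Rw,c=cam(n,s);q=(np.atleast_2d(X)-c)@Rw
    return np.c_[q[:,0]/q[:,2]*p["fx"]+p["cx"],q[:,1]/q[:,2]*p["fy"]+p["cy"]]
E
python3 - <<'E'
from h import *
im=cv2.imread("pics/top0.png")
hsv=cv2.cvtColor(im,cv2.COLOR_BGR2HSV)
for u,v in[(350,235),(310,215),(345,250),(400,250),(300,277),(262,239),(340,300)]:print((u,v),hsv[v,u])
c=im[150:350,220:440]; cv2.imwrite("pics/top_c.png",cv2.resize(c,None,fx=3,fy=3,interpolation=cv2.INTER_CUBIC)[:600,:660])
m=((hsv[...,0]<16)&(hsv[...,1]>110)&(hsv[...,2]>90)).astype(np.uint8)
k,l,st,ce=cv2.connectedComponentsWithStats(m)
for i in range(1,k):
    if st[i,4]>300 and st[i,0]>200 and st[i,0]<420: print(st[i],ce[i])
i=l[220:275,268:345];i=np.bincount(i[i>0]).argmax()
cn=max(cv2.findContours((l==i).astype(np.uint8),0,2)[0],key=cv2.contourArea)
w=ray("top",cn[:,0],52)[:,:2].astype(np.float32)
r=cv2.minAreaRect(w);print(r,cv2.boxPoints(r)); print(cam("top")[2])
E
```

```text
(350, 235) [ 21  36 150]
(310, 215) [ 14 146 240]
(345, 250) [ 15   9 232]
(400, 250) [ 13 148 220]
(300, 277) [ 15  76 111]
(262, 239) [ 23 144 247]
(340, 300) [ 23  31 227]
[ 265  209   85   74 1051] [293.9885823  240.74881066]
[ 257  310   65   20 1085] [288.2156682  319.85714286]
((542.6134643554688, 2.9263076782226562), (179.34292602539062, 151.16751098632812), 82.3672103881836) [[455.7889   -75.91133 ]
 [605.61707  -95.989944]
 [629.438     81.76395 ]
 [479.60986  101.84256 ]]
[ 368.34672523  -16.12579654 1101.81565816]
```

View pics/top_c.png

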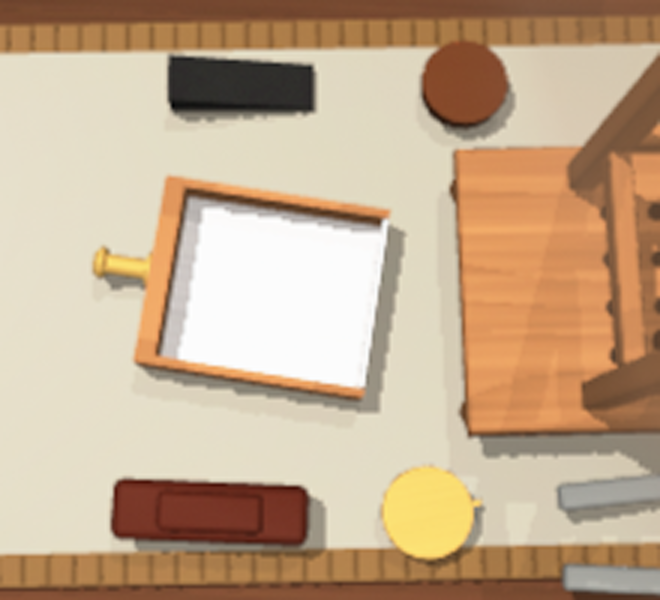

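Run:
```python
from h import *
im=cv2.imread("pics/top0.png");hsv=cv2.cvtColor(im,cv2.COLOR_BGR2HSV)
# deck front edge: oak vs stone subpixel-ish, rows 206..288
pts=[]
for v in range(206,289):
    s=hsv[v,355:400,1].astype(int); u=355+np.argmax(s>95); pts.append((u,v))
pts=np.array(pts);W=ray("top",pts,73)[:,:2].astype(np.float32)
vx,vy,x0,y0=cv2.fitLine(W,cv2.DIST_HUBER,0,.01,.01).ravel();print("edge dir",vx,vy,x0,y0,"res",np.abs((W-[x0,y0])@[-vy,vx]).max())
c=ray("top",[(372,200),(376.7,294.7)],73);print("corners",c,np.linalg.norm(c[0]-c[1]))
d=c[0]-c[1]; print("mid",c.mean(0),"yaw into slot",np.degrees(np.arctan2(-d[0],d[1])) , np.degrees(np.arctan2(-vx*np.sign(vx),vy*np.sign(vx))))
print("drawer yaw",np.degrees(np.arctan2(-95.99-81.76,605.6-629.4)))
# knob neck
m=((hsv[...,0]>=18)&(hsv[...,0]<30)&(hsv[...,1]>100)&(hsv[...,2]>120)).astype(np.uint8);m[:,:245]=0;m[:,275:]=0;m[:225]=0;m[255:]=0
print("knob",ray("top",np.argwhere(m)[:,::-1].mean(0),36))
```

```text
edge dir 0.99886507 0.04763019 540.66364 -150.39647 res 4.1098995
corners [[ 649.36677295 -147.35522631   73.        ]
 [ 429.23366346 -158.03141177   73.        ]] 220.39184837254908
mid [ 539.30021821 -152.69331904   73.        ] yaw into slot -87.22340067151157 -87.26995
drawer yaw -97.62631190610003
knob [[559.30315588 115.53390482  36.        ]]
```

```bash
cat >> h.py <<'E'
def plan(x,y,z,yaw,n,s=None):
    "n equal world steps to the pose (tool down), written in the tool's axes"
    s=s or sense();p=s["tool_pos"];y0=s["tcp_rot"][2];d=(np.array([x,y,z])-p)/n;dy=(yaw-y0)/n
    print("at",p.round(1),s["tcp_rot"].round(1),"gap",round(s["finger_gap"],1),"F",s["ft_force"].round(1),"t",s["time"])
    for i in range(n):
        a=np.radians(y0+i*dy);print([round(d[0]*np.cos(a)+d[1]*np.sin(a),1),round(d[0]*np.sin(a)-d[1]*np.cos(a),1),round(-d[2],1),0,0,round(-np.radians(dy),4)])
E
python3 -c "
from h import *
plan(550,125,220,87,10)"
```

```text
at [237.2 550.6 230.3] [-179.9   -0.   156.7] gap 85.3 F [ 0.3 -0.  -0.4] t 0.1
[np.float64(-45.6), np.float64(-26.7), np.float64(1.0), 0, 0, np.float64(0.1216)]
[np.float64(-48.5), np.float64(-21.0), np.float64(1.0), 0, 0, np.float64(0.1216)]
[np.float64(-50.7), np.float64(-14.9), np.float64(1.0), 0, 0, np.float64(0.1216)]
[np.float64(-52.1), np.float64(-8.7), np.float64(1.0), 0, 0, np.float64(0.1216)]
[np.float64(-52.8), np.float64(-2.3), np.float64(1.0), 0, 0, np.float64(0.1216)]
[np.float64(-52.7), np.float64(4.1), np.float64(1.0), 0, 0, np.float64(0.1216)]
[np.float64(-51.8), np.float64(10.5), np.float64(1.0), 0, 0, np.float64(0.1216)]
[np.float64(-50.1), np.float64(16.7), np.float64(1.0), 0, 0, np.float64(0.1216)]
[np.float64(-47.7), np.float64(22.6), np.float64(1.0), 0, 0, np.float64(0.1216)]
[np.float64(-44.6), np.float64(28.3), np.float64(1.0), 0, 0, np.float64(0.1216)]
```

Request:
servo_tool(
  motion=[
    [85, -43, -25, 1, 0, 0, 0.12],
    [85, -45, -20, 1, 0, 0, 0.12],
    [85, -47, -14, 1, 0, 0, 0.12],
    [85, -48, -8, 1, 0, 0, 0.12],
    [85, -49, -2, 1, 0, 0, 0.12],
    [85, -49, 4, 1, 0, 0, 0.12],
    [85, -48, 10, 1, 0, 0, 0.12],
    [85, -46, 16, 1, 0, 0, 0.12],
    [85, -44, 22, 1, 0, 0, 0.12],
    [85, -41, 26, 1, 0, 0, 0.12],
  ],
  force=60,
)

```text
time: 1.1
tool_pos: [526.5, 147.0, 215.0]
tcp_rot: [-179.6, 0.2, 86.0]
ft_force: [0.1, 0.6, -0.6]
finger_gap: 84.7
```

```bash
python3 -c "
from h import *
plan(550,125,220,87,4)"
```

```text
at [526.5 147.  215. ] [-179.6    0.2   86. ] gap 84.7 F [ 0.1  0.6 -0.6] t 1.1
[np.float64(-5.1), np.float64(6.2), np.float64(-1.2), 0, 0, np.float64(-0.0045)]
[np.float64(-5.1), np.float64(6.2), np.float64(-1.2), 0, 0, np.float64(-0.0045)]
[np.float64(-5.1), np.float64(6.2), np.float64(-1.2), 0, 0, np.float64(-0.0045)]
[np.float64(-5.2), np.float64(6.2), np.float64(-1.2), 0, 0, np.float64(-0.0045)]
```

Request:
servo_tool(
  motion=[
    [85, -20, 20, -3, 0, 0, 0],
    [85, 0, 0, 0, 0, 0, 0],
    [85, 0, 0, 0, 0, 0, 0],
  ],
)

```text
time: 1.4
tool_pos: [547.3, 118.3, 215.9]
tcp_rot: [-179.5, 0.4, 85.2]
ft_force: [0.3, -0.3, -0.0]
finger_gap: 85.1
```

Run:
```python
from h import *
import pickle
s=sense();im=snapshot("wrist");cv2.imwrite("pics/w1.png",im);pickle.dump(s,open("w1.pkl","wb"))
print(s["tool_pos"],s["tcp_rot"])
d=np.array([-.1327,-.991,0]);n=np.array([-d[1],d[0],0]);o=np.array([542.6,2.9,12])
for nm,X in(("knob",o-110*d+[0,0,24]),("c1",o-90*d+75*n+[0,0,40]),("c2",o-90*d-75*n+[0,0,40]),("b1",o+90*d+75*n+[0,0,40]),("b2",o+90*d-75*n+[0,0,40])):print(nm,proj("wrist",X,s))
```

```text
[547.29453885 118.33925222 215.94730381] [-179.48909062    0.36350535   85.22507725]
knob [[337.43565219 210.32811379]]
c1 [[424.48365028 242.57704694]]
c2 [[248.08166824 233.71899117]]
b1 [[399.72293192 409.56090114]]
b2 [[250.79992377 402.6585543 ]]
```

View pics/w1.png

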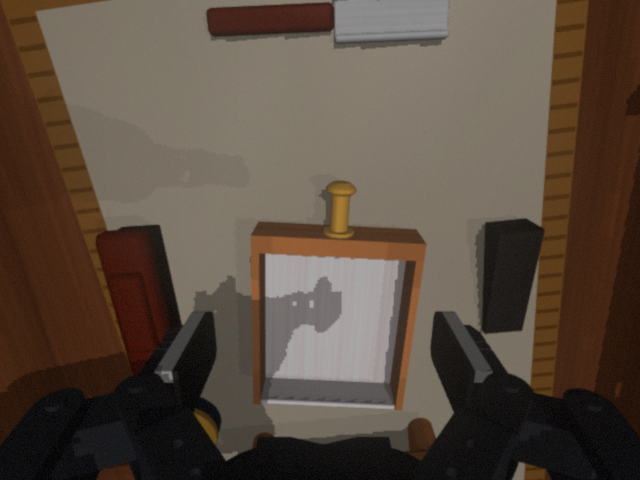

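```bash
python3 -c "
from h import *
plan(559,112,19,82.4,6)"
```

```text
at [547.2 118.6 216. ] [-179.5    0.4   85.3] gap 85.2 F [-0.2 -0.2  1.1] t 1.45
[np.float64(-0.9), np.float64(2.1), np.float64(32.8), 0, 0, np.float64(0.0084)]
[np.float64(-0.9), np.float64(2.1), np.float64(32.8), 0, 0, np.float64(0.0084)]
[np.float64(-0.9), np.float64(2.1), np.float64(32.8), 0, 0, np.float64(0.0084)]
[np.float64(-0.9), np.float64(2.1), np.float64(32.8), 0, 0, np.float64(0.0084)]
[np.float64(-0.9), np.float64(2.1), np.float64(32.8), 0, 0, np.float64(0.0084)]
[np.float64(-0.8), np.float64(2.1), np.float64(32.8), 0, 0, np.float64(0.0084)]
```

Request:
servo_tool(
  motion=[
    [85, -1, 3, 33, -0.009, 0.006, 0.01],
    [85, -1, 3, 33, 0, 0, 0.01],
    [85, -1, 3, 33, 0, 0, 0.01],
    [85, -1, 2, 33, 0, 0, 0.01],
    [85, 0, 0, 0, 0, 0, 0],
  ],
)

```text
time: 1.95
tool_pos: [555.6, 120.5, 82.0]
tcp_rot: [179.8, -0.1, 83.5]
ft_force: [-1.3, 0.3, -0.6]
finger_gap: 84.8
```

Run:
```python
from h import *
plan(559,112,19,82.4,3)
s=sense();im=snapshot("wrist");cv2.imwrite("pics/w2.png",im)
print(proj("wrist",[[557.2,111.9,36],[559,112,36]],s))
hsv=cv2.cvtColor(im,cv2.COLOR_BGR2HSV)
m=((hsv[...,0]>=15)&(hsv[...,0]<32)&(hsv[...,1]>150)&(hsv[...,2]>60)).astype(np.uint8);m[:,:250]=0;m[:,450:]=0
k,l,st,ce=cv2.connectedComponentsWithStats(m);i=1+st[1:,4].argmax();print(st[i],ce[i])
for v in range(st[i,1],st[i,1]+st[i,3],6):
    c=np.where(l[v]==i)[0];print(v,c.min(),c.max(),ray("wrist",[(c.mean(),v)],36,s)[0].round(1))
```

```text
at [555.6 120.5  82. ] [ 1.798e+02 -1.000e-01  8.350e+01] gap 84.8 F [-1.3  0.3 -0.6] t 1.95
[np.float64(-2.7), np.float64(1.5), np.float64(21.0), 0, 0, np.float64(0.0062)]
[np.float64(-2.7), np.float64(1.5), np.float64(21.0), 0, 0, np.float64(0.0062)]
[np.float64(-2.7), np.float64(1.5), np.float64(21.0), 0, 0, np.float64(0.0062)]
[[328.47089578 283.15538726]
 [331.74157101 282.64527701]]
[ 305  237   53   95 3260] [331.49662577 285.17699387]
237 327 337 [561.2 138.2  36. ]
243 314 350 [561.6 134.8  36. ]
249 309 356 [561.5 131.4  36. ]
255 311 354 [561.1 128.1  36. ]
261 317 347 [560.5 124.7  36. ]
267 318 345 [559.9 121.2  36. ]
273 318 345 [559.5 117.7  36. ]
279 318 345 [559.1 114.2  36. ]
285 318 345 [558.7 110.6  36. ]
291 318 345 [558.3 107.   36. ]
297 317 345 [557.7 103.4  36. ]
303 317 346 [557.5  99.6  36. ]
309 308 355 [556.9  95.9  36. ]
315 305 355 [555.9  92.2  36. ]
321 308 353 [555.8  88.3  36. ]
327 315 347 [555.6  84.4  36. ]
```

View pics/w2.png

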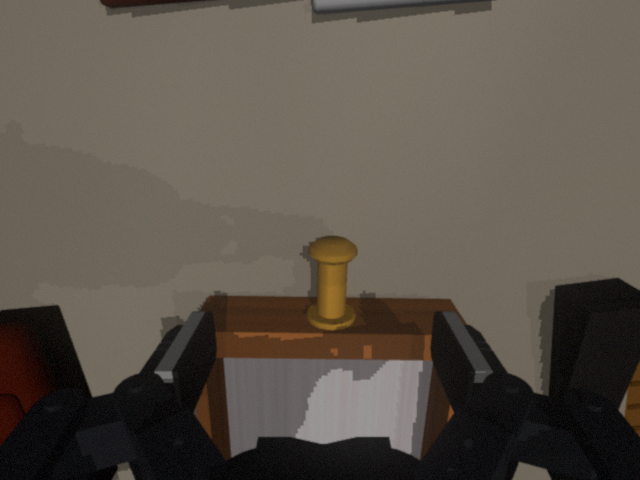

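Request:
servo_tool(
  motion=[
    [85, -3, 1.5, 22, 0, 0, 0.005],
    [85, -3, 1.5, 22, 0, 0, 0.005],
    [85, -2.5, 1, 18, 0, 0, 0.005],
    [85, 0, 0, 0, 0, 0, 0],
  ],
)

```text
time: 2.4
tool_pos: [565.7, 116.8, 31.8]
tcp_rot: [178.9, -0.4, 83.0]
ft_force: [0.3, 0.3, -0.7]
finger_gap: 85.0
```

```bash
python3 -c "
from h import *
plan(559,112,19,82.6,1)"
```

```text
at [565.7 116.8  31.8] [178.9  -0.4  83. ] gap 85.0 F [ 0.3  0.3 -0.7] t 2.4
[np.float64(-5.6), np.float64(-6.1), np.float64(12.8), 0, 0, np.float64(0.0074)]
```

Request:
servo_tool(
  motion=[
    [85, -2.5, -3, 6, 0.019, -0.007, 0.007],
    [85, -2.5, -3, 6, 0, 0, 0],
    [85, 0, 0, 0, 0, 0, 0],
  ],
)

```text
time: 2.7
tool_pos: [562.2, 114.1, 25.2]
tcp_rot: [179.7, -0.1, 82.7]
ft_force: [0.6, 0.7, 0.4]
finger_gap: 85.3
```

```bash
python3 -c "
from h import *
plan(559,112,19,82.6,1)"
```

```text
at [562.2 114.1  25.2] [ 1.797e+02 -1.000e-01  8.270e+01] gap 85.3 F [0.6 0.7 0.4] t 2.7
[np.float64(-2.5), np.float64(-2.9), np.float64(6.2), 0, 0, np.float64(0.0022)]
```

Request:
servo_tool(
  motion=[
    [85, -3, -4, 7, 0.004, 0, 0],
    [85, 0, 0, 0, 0, 0, 0],
    [70, 0, 0, 0, 0, 0, 0],
    [50, 0, 0, 0, 0, 0, 0],
    [30, 0, 0, 0, 0, 0, 0],
  ],
  force=50,
)

```text
time: 3.2
tool_pos: [558.6, 111.6, 19.6]
tcp_rot: [179.8, -0.1, 82.7]
ft_force: [0.0, -0.3, 0.4]
finger_gap: 43.1
```

Request:
servo_tool(
  motion=[
    [20, 0, 0, 0, 0, 0, 0],
    [10, 0, 0, 0, 0, 0, 0],
    [10, 0, 0, 0, 0, 0, 0],
    [10, 0, 0, 0, 0, 0, 0],
    [10, 0, 0, 0, 0, 0, 0],
  ],
)

```text
time: 3.7
tool_pos: [558.8, 111.6, 19.9]
tcp_rot: [179.8, -0.1, 82.7]
ft_force: [-0.8, -0.1, 0.6]
finger_gap: 14.3
```

```bash
python3 -c "
from h import *
plan(529,79,19,92.7,10)"
```

```text
at [558.8 111.6  19.9] [ 1.798e+02 -1.000e-01  8.270e+01] gap 14.3 F [-0.8 -0.1  0.6] t 3.7
[np.float64(-3.6), np.float64(-2.5), np.float64(0.1), 0, 0, np.float64(-0.0174)]
[np.float64(-3.6), np.float64(-2.6), np.float64(0.1), 0, 0, np.float64(-0.0174)]
[np.float64(-3.5), np.float64(-2.7), np.float64(0.1), 0, 0, np.float64(-0.0174)]
[np.float64(-3.5), np.float64(-2.7), np.float64(0.1), 0, 0, np.float64(-0.0174)]
[np.float64(-3.4), np.float64(-2.8), np.float64(0.1), 0, 0, np.float64(-0.0174)]
[np.float64(-3.4), np.float64(-2.8), np.float64(0.1), 0, 0, np.float64(-0.0174)]
[np.float64(-3.3), np.float64(-2.9), np.float64(0.1), 0, 0, np.float64(-0.0174)]
[np.float64(-3.3), np.float64(-3.0), np.float64(0.1), 0, 0, np.float64(-0.0174)]
[np.float64(-3.2), np.float64(-3.0), np.float64(0.1), 0, 0, np.float64(-0.0174)]
[np.float64(-3.2), np.float64(-3.1), np.float64(0.1), 0, 0, np.float64(-0.0174)]
```

Request:
servo_tool(
  motion=[
    [10, -3.6, -2.5, 0, 0, 0, -0.018],
    [10, -3.6, -2.6, 0, 0, 0, -0.018],
    [10, -3.5, -2.7, 0, 0, 0, -0.018],
    [10, -3.5, -2.7, 0, 0, 0, -0.018],
    [10, -3.4, -2.8, 0, 0, 0, -0.018],
    [10, -3.4, -2.8, 0, 0, 0, -0.018],
    [10, -3.3, -2.9, 0, 0, 0, -0.018],
    [10, -3.3, -3, 0, 0, 0, -0.018],
    [10, -3.2, -3, 0, 0, 0, -0.018],
    [10, -3.2, -3.1, 0, 0, 0, -0.018],
  ],
)

```text
time: 4.7
tool_pos: [527.2, 76.7, 19.9]
tcp_rot: [179.7, -0.1, 94.0]
ft_force: [-0.1, 2.7, -0.6]
finger_gap: 14.5
```

```bash
python3 -c "
from h import *
plan(529,79,19,92.7,4)"
```

```text
at [527.2  76.7  19.9] [ 1.797e+02 -1.000e-01  9.400e+01] gap 14.5 F [-0.1  2.7 -0.6] t 4.7
[np.float64(0.5), np.float64(0.5), np.float64(0.2), 0, 0, np.float64(0.0055)]
[np.float64(0.5), np.float64(0.5), np.float64(0.2), 0, 0, np.float64(0.0055)]
[np.float64(0.5), np.float64(0.5), np.float64(0.2), 0, 0, np.float64(0.0055)]
[np.float64(0.5), np.float64(0.5), np.float64(0.2), 0, 0, np.float64(0.0055)]
```

Run:
```python
from h import *
im=snapshot("top");cv2.imwrite("pics/top1.png",im)
c=im[175:325,235:435]; cv2.imwrite("pics/top1_c.png",cv2.resize(c,None,fx=4,fy=4,interpolation=cv2.INTER_CUBIC))
```

```text
(no output)
```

View pics/top1_c.png

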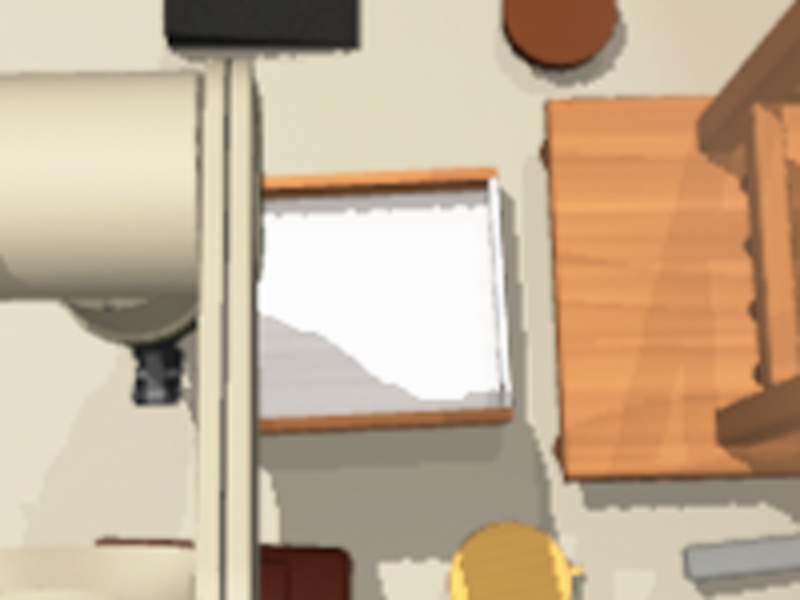

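Run:
```python
from h import *
im=cv2.imread("pics/top1.png").astype(int)
for u in(310,350):
    print(u,"up",[tuple(im[v,u][::2]) for v in range(214,224)],"dn",[tuple(im[v,u][::2]) for v in range(275,287)])
for u in(385,395): print(u,"up",[tuple(im[v,u][::2]) for v in range(196,204)],"dn",[tuple(im[v,u][::2]) for v in range(290,299)])
for v in(215,250,280): print(v,[tuple(im[v,u][::2]) for u in range(366,382)])
```

```text
310 up [(np.int64(197), np.int64(227)), (np.int64(196), np.int64(226)), (np.int64(196), np.int64(226)), (np.int64(196), np.int64(226)), (np.int64(171), np.int64(232)), (np.int64(103), np.int64(240)), (np.int64(102), np.int64(238)), (np.int64(82), np.int64(207)), (np.int64(39), np.int64(96)), (np.int64(39), np.int64(96))] dn [(np.int64(199), np.int64(207)), (np.int64(196), np.int64(205)), (np.int64(196), np.int64(204)), (np.int64(181), np.int64(203)), (np.int64(115), np.int64(182)), (np.int64(69), np.int64(170)), (np.int64(65), np.int64(159)), (np.int64(56), np.int64(125)), (np.int64(86), np.int64(119)), (np.int64(118), np.int64(138)), (np.int64(118), np.int64(139)), (np.int64(118), np.int64(138))]
350 up [(np.int64(193), np.int64(224)), (np.int64(193), np.int64(224)), (np.int64(170), np.int64(224)), (np.int64(108), np.int64(224)), (np.int64(92), np.int64(223)), (np.int64(80), np.int64(198)), (np.int64(48), np.int64(118)), (np.int64(39), np.int64(94)), (np.int64(80), np.int64(117)), (np.int64(143), np.int64(161))] dn [(np.int64(195), np.int64(203)), (np.int64(177), np.int64(197)), (np
[... 2228 characters left out ...]
8)), (np.int64(94), np.int64(227)), (np.int64(93), np.int64(226)), (np.int64(92), np.int64(225)), (np.int64(92), np.int64(224)), (np.int64(93), np.int64(225)), (np.int64(95), np.int64(229))]
280 [(np.int64(148), np.int64(173)), (np.int64(182), np.int64(214)), (np.int64(191), np.int64(222)), (np.int64(182), np.int64(214)), (np.int64(182), np.int64(214)), (np.int64(182), np.int64(214)), (np.int64(182), np.int64(214)), (np.int64(182), np.int64(214)), (np.int64(152), np.int64(186)), (np.int64(60), np.int64(150)), (np.int64(86), np.int64(215)), (np.int64(94), np.int64(228)), (np.int64(94), np.int64(226)), (np.int64(92), np.int64(222)), (np.int64(93), np.int64(223)), (np.int64(90), np.int64(220))]
```

Run:
```python
from h import *
D=ray("top",[(310,218.2),(350,216.4),(310,282),(350,280)],52)[:,:2]
K=ray("top",[(385,198.8),(395,198.6),(385,293.2),(395,293.1)],73)[:,:2]
F=ray("top",[(371.8,215),(373.6,250),(375.2,280)],73)[:,:2]
ang=lambda a,b:np.degrees(np.arctan2(*(b-a)[::-1]))
print("drawer sides yaw",ang(D[0],D[1]),ang(D[2],D[3]),"width",np.linalg.norm(D[0]-D[2]))
f=F[2]-F[0];print("front edge yaw into",np.degrees(np.arctan2(f[0],-f[1])))
print("deck sides",K,F)
for yaw in(-86,-86.5,-87,-87.5):
    d=np.array([np.cos(np.radians(yaw)),np.sin(np.radians(yaw))]);n=np.array([-d[1],d[0]])
    print(yaw,"lat deck",K@n,(K[:2]@n).mean()/2+(K[2:]@n).mean()/2,"drawer",D@n,(D@n).mean())
s=sense();print(s["tool_pos"],s["tcp_rot"])
```

```text
drawer sides yaw -85.96470437720619 -85.7838546621421 width 150.99734396428335
front edge yaw into -87.05209358292144
deck sides [[ 653.01932846 -177.83050017]
 [ 654.07958678 -201.28367017]
 [ 433.03588207 -176.758061  ]
 [ 433.79244643 -199.32016788]] [[ 613.29506658 -146.90307915]
 [ 530.97214139 -151.07168521]
 [ 462.26110449 -154.6807423 ]]
-86 lat deck [639.02377758 638.44544273 419.65100938 418.83187777] 528.9880268661386 drawer [605.24580872 605.30434417 454.39732422 454.74664055] 529.9235294147574
-86.5 lat deck [640.94502345 640.57152241 421.43736138 420.81513092] 530.9422595427735 drawer [605.6186643  606.50640383 454.71742812 455.87477598] 530.6793180546797
-87 lat deck [642.81745889 642.64882009 423.1916193  422.76633737] 532.8560589107176 drawer [605.94539967 607.66227567 455.00290353 456.96819477] 531.3946934099237
-87.5 lat deck [644.64094128 644.67717757 424.91364953 424.68534853] 534.7292792267397 drawer [606.22598996 608.77187168 455.2537287  458.02681367] 532.0696010018862
[526.86864767  76.31862749  19.89159491] [ 1.79704181e+02 -1.19552585e-01  9.40293792e+01]
```

Request:
servo_tool(
  motion=[
    [10, -0.5, 2, 0, 0.003, 0, 0.01],
    [10, -0.5, 2, 0, 0, 0, 0.009],
    [10, 0, 0.5, 0, 0, 0, 0],
    [10, 0, 0, 0, 0, 0, 0],
  ],
)

```text
time: 5.15
tool_pos: [530.8, 75.2, 19.8]
tcp_rot: [-180.0, -0.1, 92.8]
ft_force: [-2.5, 1.2, 2.5]
finger_gap: 14.3
```

```bash
cat >> h.py <<'E'
def st():
    s=sense();a=np.radians(-87.1);d=np.array([np.cos(a),np.sin(a)]);n=np.array([-d[1],d[0]]);p=s["tool_pos"][:2];f=s["ft_force"]
    M=np.array([535.,-151.])  # mouth
    print("t",round(s["time"],2),"pos",s["tool_pos"].round(1),s["tcp_rot"].round(2),"lat",round(p@n,2),"back past mouth",round((p-M)@d+200,1),"push",round(-f[:2]@d,2),"latF",round(f[:2]@n,2),"Fz",round(f[2],2),"Tz",s["wrist_torque"].round(2),"gap",round(s["finger_gap"],1))
E
python3 -c "
from h import *
st()"
```

```text
t 5.15 pos [530.8  75.2  19.8] [-1.7998e+02 -1.1000e-01  9.2800e+01] lat 533.94 back past mouth -26.2 push 1.29 latF -2.45 Fz 2.5 Tz [ 0.16  0.4  -0.04] gap 14.3
```

Request:
servo_tool(
  motion=[
    [10, -5, 0, 0, 0, 0, 0],
    [10, -5, 0, 0, 0, 0, 0],
    [10, -5, 0, 0, 0, 0, 0],
    [10, -4, 0, 0, 0, 0, 0],
    [10, -3, 0, 0, 0, 0, 0],
  ],
)

```text
time: 5.65
tool_pos: [532.9, 52.2, 19.9]
tcp_rot: [179.9, -0.1, 92.8]
ft_force: [0.6, 2.1, 1.6]
finger_gap: 14.2
```

```bash
python3 -c "
from h import *
st()"
```

```text
t 5.65 pos [532.9  52.2  19.9] [ 1.7992e+02 -1.4000e-01  9.2850e+01] lat 534.89 back past mouth -3.0 push 2.08 latF 0.71 Fz 1.58 Tz [ 0.41  0.06 -0.02] gap 14.2
```

Request:
servo_tool(
  motion=[
    [10, -2, -0.8, 0, 0, 0, 0],
    [10, -2, 0, 0, 0, 0, 0],
    [10, -2, 0, 0, 0, 0, 0],
    [10, -2, 0, 0, 0, 0, 0],
  ],
)

```text
time: 6.05
tool_pos: [532.6, 43.1, 19.9]
tcp_rot: [179.9, -0.1, 92.8]
ft_force: [0.7, 2.7, 0.8]
finger_gap: 14.1
```

```bash
python3 -c "
from h import *
st()"
```

```text
t 6.05 pos [532.6  43.1  19.9] [ 1.799e+02 -1.500e-01  9.281e+01] lat 534.09 back past mouth 6.1 push 2.64 latF 0.87 Fz 0.77 Tz [0.36 0.01 0.04] gap 14.1
```

Request:
servo_tool(
  motion=[
    [10, -3, 0, 0, 0, 0, 0],
    [10, -3, 0, 0, 0, 0, 0],
    [10, -3, 0, 0, 0, 0, 0],
  ],
)

```text
time: 6.35
tool_pos: [533.1, 33.6, 19.9]
tcp_rot: [179.9, -0.2, 92.8]
ft_force: [0.9, 2.6, 0.5]
finger_gap: 13.9
```

Run:
```python
from h import *
st()
im=snapshot("top");cv2.imwrite("pics/top2.png",im)
c=im[175:325,235:435]; cv2.imwrite("pics/top2_c.png",cv2.resize(c,None,fx=4,fy=4,interpolation=cv2.INTER_CUBIC))
```

```text
t 6.35 pos [533.1  33.6  19.9] [ 1.799e+02 -1.500e-01  9.284e+01] lat 534.08 back past mouth 15.5 push 2.56 latF 0.99 Fz 0.47 Tz [ 0.36  0.03 -0.03] gap 13.9
```

View pics/top2_c.png

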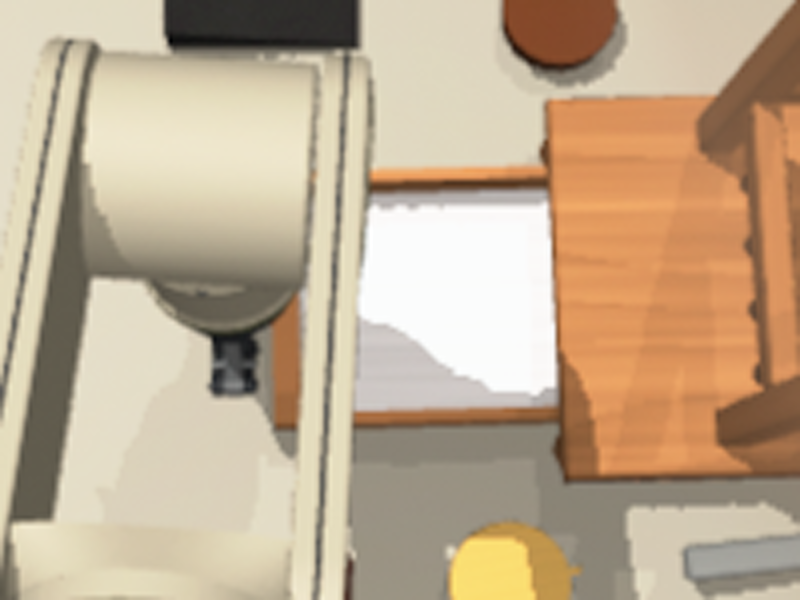

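Request:
servo_tool(
  motion=[
    [10, -4, 0, 0, 0, 0, 0],
    [10, -4, 0, 0, 0, 0, 0],
    [10, -5, 0, 0, 0, 0, 0],
    [10, -5, 0, 0, 0, 0, 0],
    [10, -5, 0, 0, 0, 0, 0],
    [10, -5, 0, 0, 0, 0, 0],
  ],
)

```text
time: 7.0
tool_pos: [534.6, 3.2, 19.9]
tcp_rot: [179.9, -0.1, 92.9]
ft_force: [-0.1, 2.8, 0.9]
finger_gap: 14.3
```

```bash
python3 -c "
from h import *
st()"
```

```text
t 7.0 pos [534.6   3.2  19.9] [ 1.799e+02 -1.400e-01  9.285e+01] lat 534.04 back past mouth 46.0 push 2.81 latF -0.0 Fz 0.87 Tz [ 0.39 -0.    0.01] gap 14.3
```

Running free. Continue.

Request:
servo_tool(
  motion=[
    [10, -5, 0, 0, 0, 0, 0],
    [10, -5, 0, 0, 0, 0, 0],
    [10, -5, 0, 0, 0, 0, 0],
    [10, -5, 0, 0, 0, 0, 0],
    [10, -5, 0, 0, 0, 0, 0],
    [10, -5, 0, 0, 0, 0, 0],
    [10, -5, 0, 0, 0, 0, 0],
  ],
)

```text
time: 7.7
tool_pos: [536.4, -35.1, 19.9]
tcp_rot: [179.9, -0.2, 92.8]
ft_force: [0.5, 3.1, 1.2]
finger_gap: 14.0
```

```bash
python3 -c "
from h import *
st()"
```

```text
t 7.7 pos [536.4 -35.1  19.9] [ 1.799e+02 -1.500e-01  9.283e+01] lat 533.97 back past mouth 84.3 push 3.08 latF 0.63 Fz 1.23 Tz [0.42 0.08 0.04] gap 14.0
```

Request:
servo_tool(
  motion=[
    [10, -5, 0, 0, 0, 0, 0],
    [10, -5, 0, 0, 0, 0, 0],
    [10, -5, 0, 0, 0, 0, 0],
    [10, -4, 0, 0, 0, 0, 0],
    [10, -3, 0, 0, 0, 0, 0],
  ],
)

```text
time: 8.2
tool_pos: [537.7, -59.3, 19.9]
tcp_rot: [179.9, -0.2, 92.8]
ft_force: [-0.1, 3.6, 2.0]
finger_gap: 14.4
```

```bash
python3 -c "
from h import *
st()"
```

```text
t 8.2 pos [537.7 -59.3  19.9] [ 1.7989e+02 -1.5000e-01  9.2820e+01] lat 533.97 back past mouth 108.5 push 3.56 latF 0.06 Fz 2.0 Tz [ 0.44  0.05 -0.03] gap 14.4
```

Request:
servo_tool(
  motion=[
    [10, -3, 0, 0, 0, 0, 0],
    [10, -3, 0, 0, 0, 0, 0],
    [10, -3, 0, 0, 0, 0, 0],
  ],
)

```text
time: 8.5
tool_pos: [538.1, -68.9, 19.9]
tcp_rot: [179.9, -0.2, 92.8]
ft_force: [-0.6, 3.2, 1.6]
finger_gap: 14.4
```

Request:
servo_tool(
  motion=[
    [10, -2, 0, 0, 0, 0, 0],
    [10, -2, 0, 0, 0, 0, 0],
  ],
)

```text
time: 8.7
tool_pos: [538.3, -73.3, 19.9]
tcp_rot: [179.9, -0.2, 92.8]
ft_force: [-0.1, 2.7, 1.8]
finger_gap: 14.2
```

Request:
servo_tool(
  motion=[
    [10, -2, 0, 0, 0, 0, 0],
    [10, -2, 0, 0, 0, 0, 0],
  ],
)

```text
time: 8.9
tool_pos: [538.5, -77.5, 19.9]
tcp_rot: [179.9, -0.2, 92.8]
ft_force: [-0.3, 2.7, 1.6]
finger_gap: 14.5
```

Request:
servo_tool(
  motion=[
    [10, -2, 0, 0, 0, 0, 0],
    [10, -2, 0, 0, 0, 0, 0],
  ],
)

```text
time: 9.1
tool_pos: [538.8, -81.8, 19.9]
tcp_rot: [179.9, -0.2, 92.8]
ft_force: [-0.3, 2.9, 1.5]
finger_gap: 14.4
```

```bash
python3 -c "
from h import *
st()"
```

```text
t 9.1 pos [538.8 -81.8  19.9] [ 1.799e+02 -1.700e-01  9.284e+01] lat 533.94 back past mouth 131.0 push 2.95 latF -0.11 Fz 1.45 Tz [ 0.4   0.02 -0.01] gap 14.4
```

Request:
servo_tool(
  motion=[
    [10, -2, 0, 0, 0, 0, 0],
  ],
)

```text
time: 9.2
tool_pos: [538.9, -83.9, 19.9]
tcp_rot: [179.9, -0.2, 92.8]
ft_force: [0.4, 4.9, 1.7]
finger_gap: 14.3
```

Request:
servo_tool(
  motion=[
    [10, -2, 0, 0, 0, 0, 0],
  ],
)

```text
time: 9.3
tool_pos: [539.0, -85.4, 19.9]
tcp_rot: [179.9, -0.2, 92.8]
ft_force: [-0.4, 7.4, 3.0]
finger_gap: 14.8
```

Request:
servo_tool(
  motion=[
    [10, -2, 0, 0, 0, 0, 0],
  ],
)

```text
time: 9.4
tool_pos: [539.1, -86.8, 19.9]
tcp_rot: [179.9, -0.3, 92.8]
ft_force: [-0.3, 8.4, 3.1]
finger_gap: 14.5
```

Request:
servo_tool(
  motion=[
    [10, -2, 0, 0, 0, 0, 0],
  ],
)

```text
time: 9.5
tool_pos: [539.1, -88.0, 19.9]
tcp_rot: [179.9, -0.4, 92.8]
ft_force: [-0.3, 7.8, 3.0]
finger_gap: 14.1
```

Request:
servo_tool(
  motion=[
    [10, -2, 0, 0, 0, 0, 0],
  ],
)

```text
time: 9.6
tool_pos: [539.2, -89.2, 19.9]
tcp_rot: [179.9, -0.5, 92.9]
ft_force: [-0.9, 7.3, 3.6]
finger_gap: 14.2
```

Request:
servo_tool(
  motion=[
    [10, -2, 0, 0, 0, 0, 0],
  ],
)

```text
time: 9.7
tool_pos: [539.3, -90.4, 19.9]
tcp_rot: [179.9, -0.6, 92.9]
ft_force: [-0.5, 7.1, 3.1]
finger_gap: 14.0
```

Request:
servo_tool(
  motion=[
    [10, -3, 0, 0, 0, -0.005, 0],
    [10, -3, 0, 0, 0, -0.003, 0],
    [10, -3, 0, 0, 0, -0.003, 0],
  ],
)

```text
time: 10.0
tool_pos: [539.6, -96.5, 19.9]
tcp_rot: [179.9, -0.2, 92.9]
ft_force: [-0.2, 8.5, 3.9]
finger_gap: 14.3
```

Request:
servo_tool(
  motion=[
    [10, -3, 0, 0, 0, -0.003, 0],
    [10, -3, 0, 0, 0, -0.003, 0],
  ],
)

```text
time: 10.2
tool_pos: [539.9, -100.3, 19.9]
tcp_rot: [180.0, -0.1, 92.9]
ft_force: [-0.3, 9.9, 4.0]
finger_gap: 14.3
```

Request:
servo_tool(
  motion=[
    [10, -2, 0, 0, 0, -0.002, 0],
    [10, -2, 0, 0, 0, -0.002, 0],
  ],
)

```text
time: 10.4
tool_pos: [539.9, -102.0, 19.9]
tcp_rot: [180.0, -0.1, 92.9]
ft_force: [-0.6, 9.0, 4.9]
finger_gap: 14.3
```

```bash
python3 -c "
from h import *
st()"
```

```text
t 10.4 pos [ 539.9 -102.    19.9] [ 1.7998e+02 -7.0000e-02  9.2920e+01] lat 534.06 back past mouth 151.3 push 8.99 latF -0.1 Fz 4.94 Tz [ 1.47  0.03 -0.05] gap 14.3
```

Request:
servo_tool(
  motion=[
    [10, -3, 0, 0, 0, -0.002, 0],
    [10, -3, 0, 0, 0, -0.002, 0],
  ],
)

```text
time: 10.6
tool_pos: [540.1, -105.4, 19.9]
tcp_rot: [-180.0, -0.1, 92.9]
ft_force: [-0.8, 12.5, 4.0]
finger_gap: 14.6
```

Request:
servo_tool(
  motion=[
    [10, -3, 0, 0, 0, -0.002, 0],
    [10, -3, 0, 0, 0, -0.002, 0],
  ],
)

```text
time: 10.8
tool_pos: [540.2, -107.4, 19.9]
tcp_rot: [-180.0, -0.3, 93.0]
ft_force: [-1.4, 15.1, 5.7]
finger_gap: 14.3
```

Request:
servo_tool(
  motion=[
    [10, -3, 0, 0, 0, -0.003, 0],
    [10, -3, 0, 0, 0, -0.003, 0],
  ],
)

```text
time: 11.0
tool_pos: [540.3, -108.6, 19.9]
tcp_rot: [-179.9, -0.3, 93.0]
ft_force: [-0.3, 16.7, 6.6]
finger_gap: 14.2
```

```bash
python3 -c "
from h import *
st()"
```

```text
t 11.0 pos [ 540.3 -108.6   19.9] [-179.91   -0.34   93.01] lat 534.09 back past mouth 157.9 push 16.65 latF 0.56 Fz 6.63 Tz [ 2.52  0.09 -0.08] gap 14.2
```

Request:
servo_tool(
  motion=[
    [10, -4, 0, -1, 0, -0.003, -0.002],
    [10, -4, 0, -1, 0, -0.003, -0.001],
  ],
)

```text
time: 11.2
tool_pos: [538.8, -112.2, 20.0]
tcp_rot: [-179.7, -0.4, 93.2]
ft_force: [-0.5, 10.3, -1.1]
finger_gap: 13.9
```

Request:
servo_tool(
  motion=[
    [10, -4, 0, -1, 0, -0.003, 0],
  ],
)

```text
time: 11.3
tool_pos: [538.0, -114.5, 20.0]
tcp_rot: [-179.6, -0.4, 93.3]
ft_force: [0.4, 8.9, 0.4]
finger_gap: 14.4
```

Request:
servo_tool(
  motion=[
    [10, -4, 0, -1, 0, -0.003, 0],
  ],
)

```text
time: 11.4
tool_pos: [537.8, -117.1, 20.2]
tcp_rot: [-179.5, -0.4, 93.3]
ft_force: [4.4, 9.8, -0.4]
finger_gap: 14.6
```

```bash
python3 -c "
from h import *
st()"
```

```text
t 11.4 pos [ 537.8 -117.1   20.2] [-179.52   -0.36   93.31] lat 531.21 back past mouth 166.2 push 9.52 latF 4.85 Fz -0.38 Tz [ 1.47 -0.63 -0.  ] gap 14.6
```

Request:
servo_tool(
  motion=[
    [10, -2, 1.5, 0, -0.005, -0.003, 0.004],
  ],
)

```text
time: 11.5
tool_pos: [538.7, -118.0, 19.8]
tcp_rot: [-179.7, -0.3, 93.1]
ft_force: [-9.3, 9.7, 14.5]
finger_gap: 14.4
```

Request:
servo_tool(
  motion=[
    [10, -2, 1.5, 0, -0.004, -0.003, 0.003],
  ],
)

```text
time: 11.6
tool_pos: [539.6, -118.5, 19.8]
tcp_rot: [-179.8, -0.3, 92.9]
ft_force: [-5.0, 12.9, 11.1]
finger_gap: 14.6
```

```bash
python3 -c "
from h import *
st()"
```

```text
t 11.6 pos [ 539.6 -118.5   19.8] [-179.84   -0.27   92.94] lat 532.91 back past mouth 167.8 push 13.17 latF -4.3 Fz 11.15 Tz [1.86 0.82 0.08] gap 14.6
```

Request:
servo_tool(
  motion=[
    [10, -2, 0.5, -0.7, 0, 0, 0],
  ],
)

```text
time: 11.7
tool_pos: [539.5, -119.3, 20.0]
tcp_rot: [-179.8, -0.4, 93.0]
ft_force: [-0.3, 6.7, -1.2]
finger_gap: 14.0
```

Request:
servo_tool(
  motion=[
    [10, -2, 0, -0.3, 0, 0, 0],
  ],
)

```text
time: 11.8
tool_pos: [539.2, -120.2, 19.9]
tcp_rot: [-179.7, -0.5, 93.0]
ft_force: [0.6, 8.3, 2.4]
finger_gap: 14.1
```

```bash
python3 -c "
from h import *
st()"
```

```text
t 11.8 pos [ 539.2 -120.2   19.9] [-179.72   -0.49   92.99] lat 532.47 back past mouth 169.4 push 8.27 latF 1.02 Fz 2.38 Tz [ 1.33 -0.17  0.05] gap 14.1
```

Request:
servo_tool(
  motion=[
    [10, 0.5, 0, 0, 0, 0, 0],
    [10, 0.5, 0, 0, 0, 0, 0],
  ],
)

```text
time: 12.0
tool_pos: [539.3, -119.1, 19.9]
tcp_rot: [-179.7, -0.5, 93.0]
ft_force: [0.8, 3.2, 1.3]
finger_gap: 14.4
```

Request:
servo_tool(
  motion=[
    [10, 1, 0, 0, 0, 0, 0],
    [10, 1, 0, 0, 0, 0, 0],
  ],
)

```text
time: 12.2
tool_pos: [539.3, -117.5, 19.9]
tcp_rot: [-179.7, -0.4, 93.0]
ft_force: [1.5, -1.7, 0.1]
finger_gap: 14.1
```

```bash
python3 -c "
from h import *
st()"
```

```text
t 12.2 pos [ 539.3 -117.5   19.9] [-179.74   -0.44   93.  ] lat 532.62 back past mouth 166.8 push -1.81 latF 1.43 Fz 0.09 Tz [-0.38 -0.15  0.11] gap 14.1
```

Request:
servo_tool(
  motion=[
    [10, 1.2, 0, 0, 0, 0, 0],
    [10, 1.2, 0, 0, 0, 0, 0],
  ],
)

```text
time: 12.4
tool_pos: [539.4, -117.4, 20.1]
tcp_rot: [-179.8, -0.2, 93.0]
ft_force: [1.0, -4.3, -0.6]
finger_gap: 14.0
```

```bash
python3 -c "
from h import *
st()"
```

```text
t 12.4 pos [ 539.4 -117.4   20.1] [-179.78   -0.22   92.99] lat 532.81 back past mouth 166.7 push -4.35 latF 0.82 Fz -0.63 Tz [-0.86 -0.18  0.12] gap 14.0
```

Request:
servo_tool(
  motion=[
    [10, -0.5, 0, 0, 0, 0, 0],
    [10, 0, 0, 0, 0, 0, 0],
    [30, 0, 0, 0, 0, 0, 0],
    [60, 0, 0, 0, 0, 0, 0],
    [85, 0, 0, 0, 0, 0, 0],
    [85, 0, 0, 0, 0, 0, 0],
    [85, 0, 0, 0, 0, 0, 0],
  ],
)

```text
time: 13.1
tool_pos: [538.4, -117.9, 19.3]
tcp_rot: [-179.7, -0.3, 93.0]
ft_force: [0.1, 0.3, -0.9]
finger_gap: 84.1
```

Request:
servo_tool(
  motion=[
    [85, 0, 0, 0, 0, 0, 0],
    [85, 0, 0, 0, 0, 0, 0],
    [85, 0, 0, 0, 0, 0, 0],
  ],
)

```text
time: 13.4
tool_pos: [538.3, -117.9, 19.2]
tcp_rot: [-179.7, -0.3, 93.0]
ft_force: [0.7, 0.2, -0.4]
finger_gap: 85.1
```

Request:
servo_tool(
  motion=[
    [85, 0, 0, -15, 0, 0, 0],
    [85, 0, 0, -20, 0, 0, 0],
    [85, 0, 0, -30, 0, 0, 0],
    [85, 10, 0, -35, 0, 0, 0],
    [85, 35, 0, -30, 0, 0, 0],
    [85, 40, 0, -20, 0, 0, 0],
    [85, 40, 0, 0, 0, 0, 0],
    [85, 40, 0, 0, 0, 0, 0],
    [85, 20, 0, 0, 0, 0, 0],
    [85, 0, 0, 0, 0, 0, 0],
  ],
)

```text
time: 14.4
tool_pos: [531.3, 72.2, 189.6]
tcp_rot: [179.7, -0.3, 92.8]
ft_force: [-0.2, -0.4, -0.5]
finger_gap: 85.1
```

Run:
```python
from h import *
s=sense();im=snapshot("top");im2=snapshot("wrist");cv2.imwrite("pics/top3.png",im);cv2.imwrite("pics/w3.png",im2)
st()
c=cv2.resize(im[150:350,220:440],None,fx=2,fy=2); cv2.imwrite("pics/fin.png",np.hstack([c[:400],cv2.resize(im2,(360,270))[:270].copy() if 0 else cv2.copyMakeBorder(cv2.resize(im2,(360,270)),0,130,0,0,0)]))
```

```text
t 14.5 pos [531.6  70.  189.2] [179.71  -0.27  92.66] lat 534.43 back past mouth -20.9 push 0.02 latF -0.1 Fz -0.16 Tz [-0.05  0.01 -0.  ] gap 85.0
```

View pics/fin.png

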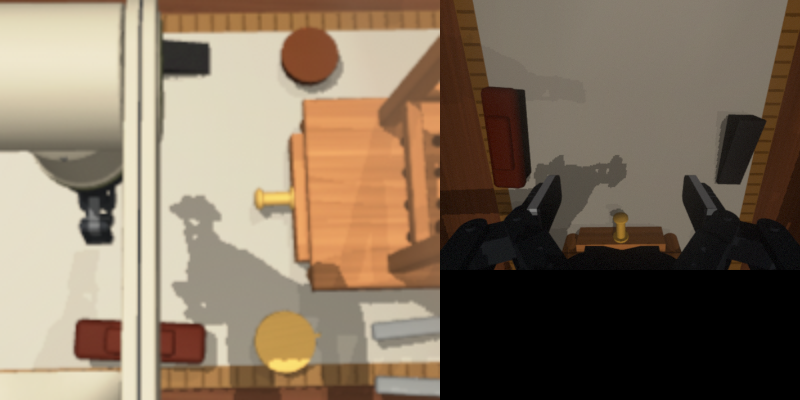

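```bash
python3 -c "
from bench import *
print(hand_in())"
```

```text
the job is handed in; nothing more can be done
None
```

The drawer is back in its slot, held by its catch, and I handed the job in at about 14.5 s. I pinched the knob, lined the drawer up with the mouth, slid it in and let go.

**Push by feel:**
- Sliding took about 3 N, then the buffer spring began.
- Force peaked at about 17 N on the catch, a little above the 10–16 N given. The gripper was also pressing down about 7 N at that moment, which probably added friction.
- It then fell to about 9 N.
- I never felt a hard stop.

**Catch check:** I pulled back with about 4 N before letting go and the drawer did not move. After I let go and backed away, the top and wrist pictures showed the drawer still in, about 13 mm proud, with nothing touching it. The wedge, brush and tins looked undisturbed. I did not check the shoehorn, and saw only part of the boot pull.

**What went less well:** just past the catch peak the gripper drifted about 3 mm sideways. Correcting it gave a brief 9 N side force and 14 N downward force, well under the limits.

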